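# Check the gas charge of the orange plate box on the indexed gauge stand

## Task

Check whether the orange-lidded plate box still holds its gas: push the gauge's rod home, lift the index handle to bring the carriage over that box and let it drop into the notch there, then press the red knob all the way down on the box's valve and let it come up again, leaving the rod out at its reading. If the red ring on the rod has come out of the barrel the box is good and its vent tap stays shut; if the ring stays hidden, open that box's tap fully. Leave the carriage locked there, check only this box, leave the other boxes and their taps as they are, and knock nothing over on the bench.

Things in the scene. Friction and masses are not known exactly. Their poses are not given: they have to be found in the camera images.
- stand: Fixed pressure check stand: grey base 250 (x) x 470 (y) x 12 mm with box places at y = -115, 0, +115 mm. Origin on the table under the middle place's valve; x away from the robot, y along the rail, z up ('stand x/y' below). Aluminium rail along y at x = +85 mm, top 140 mm above the table, with steel teeth (ridges at 155 mm); end posts at y = +-215 mm.
- carriage (a joint): Stand-y of the gauge's vertical axis, m (-0.141 to 0.141), as the blue carriage slides on the rail. Notches 23 mm apart: -0.138, -0.115, 0, 0.023, .. 0.138; box places at -0.115, 0, 0.115. Between -0.092 and -0.023 the rail is plain (parking): it starts there. Slides with 1.3 N, but the pin must be lifted to leave parking or a notch. Upright notch walls, 45 degree ridges: let go between two, it drops into the nearer.
- index (a joint): Lift of the index handle on the carriage, m: 0 = down, pin home in a notch (locked); 0.019 = fully up. The pin is clear of the ridges from 0.0145 up. A spring presses it down with 4 N (down) to 6 N (up).
- index_grip (a point): Centre of the index handle: level black bar with yellow top stripe, 62 mm along stand x, 14 mm wide along stand y, 16 mm high, free on both y sides, on a 10 mm upright pin; moves with the carriage; 222 mm above the table when down. Below it: the pin's boss (22 mm across) 36 mm lower, the carriage's top 52 mm lower, the gauge arm's top 30 mm lower, from 15 mm towards stand -x on.
- head (a joint): How far the sprung gauge head has been pressed down, m: 0 = up (its spring holds it there: 2 N to start it, 5 N near the end, plus 2 to 4 N while it drives the rod out), seated on a valve stem at 0.031, travel stop 0.034.
- knob_top (a point): Centre of the top face of the red palm knob, 40 mm across, that presses the gauge head down; 258 mm above the table when up, directly above chuck and moves with the carriage. It is 85 mm on the robot's side (stand -x) of the index handle.
- chuck (a point): Centre of the mouth of the gauge's brass chuck, 29 mm across, facing down; 130 mm above the table when the head is up, 15 mm above the tops of the valve stems. It seats 16 mm over a stem.
- rod (a joint): How far the gauge's white rod sticks out, m: 0 = home, to 0.041. Stays where left (friction 0.6 N, no spring). Pressing the chuck onto a valve drives it out by the hidden pressure, 0.009 to 0.038 when fully seated; it stays out as the head comes up. Starts out from an earlier check, 0.014 to 0.036. Its 4 mm red ring begins to show at 0.018, is wholly out at 0.022; black lines 5 mm apart.
- rod_tip (a point): Centre of the outer face of the rod's end disc (18 mm across, upright, facing stand +y). The rod runs along stand y out of a level steel barrel (22 mm thick, axis 162 mm above the table with the head up, its mouth 90 mm from the gauge's vertical axis); this point is 97 mm + the rod's value from that axis. To push it home push it towards stand -y.
- box_orange: Gas-tight box with an orange lid, 154 (x) x 104 x 75 mm, 0.7 to 1.0 kg, loose in one of the stand's three places; origin under its centre, x away from the robot, z up. On its lid: a brass valve stem 30 mm towards +x of the centre, a vent tap 45 mm towards -x. This is the box to check.
- box_blue: Gas-tight box with a blue lid, 154 (x) x 104 x 75 mm, 0.7 to 1.0 kg, loose in one of the stand's three places; origin under its centre, x away from the robot, z up. On its lid: a brass valve stem 30 mm towards +x of the centre, a vent tap 45 mm towards -x.
- box_grey: Gas-tight box with a grey lid, 154 (x) x 104 x 75 mm, 0.7 to 1.0 kg, loose in one of the stand's three places; origin under its centre, x away from the robot, z up. On its lid: a brass valve stem 30 mm towards +x of the centre, a vent tap 45 mm towards -x.
- valve_orange (a point): Top centre of the orange box's brass valve stem, 10 mm across, 115 mm above the table.
- tap_orange (a joint): Vent tap of the orange box, rad: 0 = shut (lever points to box -x, at the robot), 1.571 = fully open (lever points to box +y, along its pipe). Quarter-turn about the vertical axis, clockwise seen from above; stays where it is left; turns with about 1 N at the lever's end.
- tap_orange_tip (a point): End of the orange box's yellow tap lever, at mid height: 51 mm from its pivot, lever 10 mm wide and 10 mm high, 114 mm above the table; the lid's top is 27 mm lower.
- tap_orange_pivot (a point): Pivot of the orange box's tap at the lever's mid height.
- tap_blue (a joint): The same tap on the blue box; shut.
- tap_grey (a joint): The same tap on the grey box; shut.
- wash_bottle: White wash bottle with a red spout, 72 mm across, 172 mm high, spout 58 mm out; between robot and stand; origin under its centre.
- reagent_bottle: Amber jar with a blue cap, 60 mm across, 115 mm high; between robot and stand; origin under its centre.
- tip_box: Green tip box with a clear lid, 124 x 84 x 62 mm, to the left of the stand; origin under its centre.
- tube_rack: Blue rack with capped tubes, 200 x 80 x 112 mm, to the right of the stand; origin under its centre.
There are look-alikes about, which are no part of the job. What is shaped like the box_orange but purple is not meant.

How it is judged:
By the outcome, as a careful person would: the job done as asked, in the order asked, and still so for the second after the job is handed in, with the robot touching nothing.
It also fails if it takes over 59 s, if anything falls off the work surface, if the arm or the gripper's body presses on something with over 40 N, if the wrist force passes 120 N, or if a joint passes its speed limit or range.

## Robot

A 6-joint arm with a two-finger parallel gripper is mounted at the origin on the work surface. World frame = base frame: x ahead of the robot, y to its left, z up, the work surface at z = 0. Lengths are in mm, angles in degrees, forces in N, time in s.
With the tool pointing down it reaches from about 425 to 950 mm from the base axis. Payload 14.7 kg.
Tool frame: the origin (TCP) lies at the very end of the fingers, on their centre line; the grasp point (between the pads) lies 19 mm behind it (ctrl.grip_depth is the distance from the TCP to the grasp point, in mm); z points along the fingers, y is the line along which they close (so a half turn about z gives the same grasp; the last joint's range is limited). The gripper opens to 85 mm and grips with 20 to 120 N. Pads are 22 mm wide; open, the fingers measure 114 mm over their backs; the gripper's body (76 mm by 85 mm) begins 54 mm behind the grasp point. The pads swing forward as they close: fully open they stand 13 mm farther back than shut.
Start: joints at [68.549, 27.513, 91.461, -0, 61.026, -2.67], TCP at [209.25, 615.391, 231.297] pointing down, gripper open.
Joint ranges: [-157.49, 157.49], [-46.99, 117.5], [13.45, 153.17], [-89.5, 269.5], [5.16, 153.95], [-167.48, 167.48]. Speed limits (degrees/s): [108.29, 108.29, 136.94, 172.46, 172.46, 172.46].

## Interface

Orientations are given as [roll, pitch, yaw] about the fixed x, y, z axes, in that order (R = Rz(yaw) Ry(pitch) Rx(roll)).
In Python, from rig import ctrl gives the robot as it stands.
- The arm moves only by the tool arm_command, never from a script. Its argument "commands" is one flat list of numbers, 7 for each row, row after row: the opening, from 0 (shut) to 1 (fully open), then the shift along the tool's x, y, z in m, then the turn, a rotation vector about the tool's x, y, z in degrees. A call has 1 to 20 rows; each row is the pose to reach, as a shift and turn from the pose commanded when the call began, along the tool's axes at that moment; what a row does not reach only later rows make up. A row lasts 1/8 s, in which the tool goes at most 62.5 mm and 10.7 degrees, less where a joint would pass 70% of its speed; a pose out of reach is approached as far as the arm can. A call with a gripper value outside its range is refused whole. The fingers move at their own pace and stop on an object; "newtons" is the grip in N (left out, the last holds). Time passes only in rows, so rows that repeat a pose let the fingers close. It gives the time, the measured TCP pose, the force, the opening and the grip force at its end, in the units of the state.
- ctrl.get_obs(): the state, without advancing time (a new reading comes with each control period).
- ctrl.grab_frame(name): name is "scene" or "top"; returns a dict with "frame" (420x560x3 uint8, red, green, blue), "z_map" (420x560 float32, mm along the optical axis (not along the pixel's ray), 0 where there is no reading), "fx", "fy", "cx", "cy" (pixels), "dist_coeffs" ([k1, k2, p1, p2, k3] as OpenCV has them; the pictures are not rectified), "R" (3x3) and "t" (3): a world point X has camera coordinates R X + t. Camera axes: x right, y down, z forward; pixel columns grow to the right and rows downward; lengths in mm; the calibration is good to about 2 mm. A picture is of the moment at which its call begins.
- ctrl.finish_job(): hands the job in; it is judged then, once.
The state is a dict: "t": time; "joints": joint angles; "dq": joint speeds; "joint_torque": joint torques, N m; "eef_pos": TCP position; "tool_rot": TCP orientation; "wrist_force": force on the tool from outside, world axes, zero at the start; "moment": the same for the moment, N m; "width": finger opening in mm; "grasp_force": force on a finger pad.
Only numpy, scipy, OpenCV 4.12 (cv2) and the standard library are available. Lean on these libraries where they do the work, as an engineer would, in place of code of your own. Each camera call takes 0.05 s, during which the arm holds its last target. There are 200 camera calls.

## Working session

There is one attempt and no reset: what is moved stays moved. The work goes in short steps, Python scripts to look and compute and a tool call to move; the robot and the scene stay as the last step left them, time stands still between calls to the robot, and variables do not carry over. Pictures are saved under pics/ and viewed, at most 10 in all, crops included, and the job is handed in when it is done.

Besides the shell and the picture viewer there is one more tool, called after ">>>" as a command line: name --argument value ..., lists and objects as JSON in quotes. arm_command: Moves the arm, as the interface text tells. Its arguments: {"type":"object","properties":{"commands":{"type":"array","items":{"type":"number"}},"newtons":{"type":"number"}},"required":["commands"]}

```bash
mkdir -p pics; ls; cat > h.py <<'E'
import numpy as np, cv2
from rig import ctrl
def grab(n):
    f=ctrl.grab_frame(n); np.savez('/tmp/%s.npz'%n,**f); return f
def load(n): return dict(np.load('/tmp/%s.npz'%n))
def K(f): return np.array([[f['fx'],0,f['cx']],[0,f['fy'],f['cy']],[0,0,1.]])
def ray(f,u,v):
    p=cv2.undistortPoints(np.array([[[u,v]]],float),K(f),np.array(f['dist_coeffs']))[0,0]
    R=np.array(f['R']);return -R.T@np.array(f['t']), R.T@np.array([p[0],p[1],1])
def onz(f,u,v,z):
    c,d=ray(f,u,v); return c+d*(z-c[2])/d[2]
def pt(f,u,v):
    c,d=ray(f,u,v); return c+d*f['z_map'][int(v),int(u)]
def proj(f,X):
    return cv2.projectPoints(np.array(X,float).reshape(-1,1,3),cv2.Rodrigues(np.array(f['R']))[0],np.array(f['t'],float),K(f),np.array(f['dist_coeffs']))[0][:,0]
def cloud(f):
    v,u=np.mgrid[0:420,0:560]
    p=cv2.undistortPoints(np.stack([u,v],-1).reshape(-1,1,2).astype(float),K(f),np.array(f['dist_coeffs']))[:,0]
    z=f['z_map'].reshape(-1,1); P=np.c_[p*z,z]
    return ((P-np.array(f['t']))@np.array(f['R'])).reshape(420,560,3)
E
python3 - <<'E'
from h import *
for n in ('scene','top'):
    f=grab(n); cv2.imwrite(f'pics/{n}0.png',cv2.resize(f['frame'][...,::-1],(784,588)))
    print(n,-np.array(f['R']).T@f['t'],f['fx'])
print(ctrl.get_obs())
E
```

```text
pics
scene [ 932.80863714  672.96895833 1484.54856289] 502.4536399370724
top [ 122.49700603    3.21947944 1733.91301158] 542.8630788785001
{'t': 0.1, 'joints': array([ 6.85475866e+01,  2.75440459e+01,  9.14882867e+01, -1.14896932e-03,
        6.10242134e+01, -2.66928847e+00]), 'dq': array([ 0.02540407, -0.14205126, -0.16582638, -0.0546412 ,  0.05677859,
        0.04722567]), 'joint_torque': array([ 1.17710799e-03, -9.52240920e+01, -4.31042862e+01, -4.43294766e-05,
        5.05189702e-03,  3.47111336e-05]), 'eef_pos': array([209.14838643, 615.08059091, 230.77371133]), 'tool_rot': array([-1.79943469e+02, -1.62989369e-03,  1.61217431e+02]), 'wrist_force': array([-0.32933616, -0.11283062, -0.28576681]), 'moment': array([-0.00435349,  0.00186946, -0.01576395]), 'grasp_force': 0.0, 'width': 85.50521321448134}
```

View pics/scene0.png

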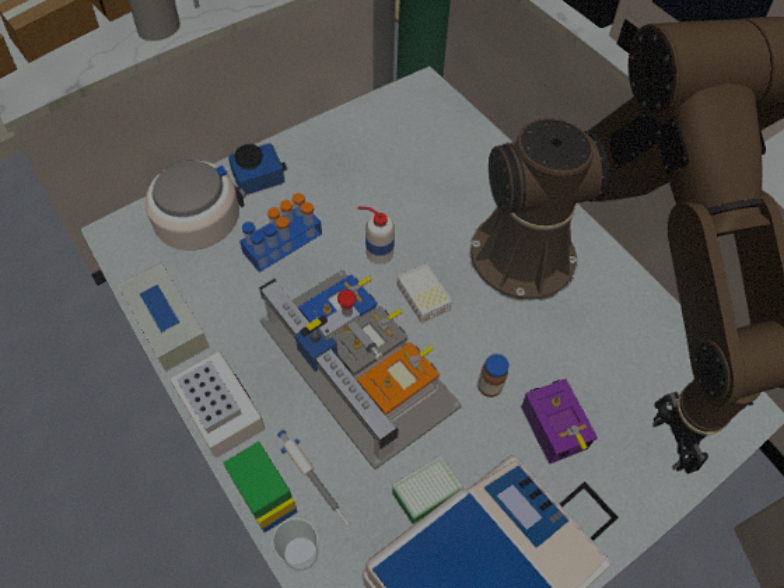

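View pics/top0.png

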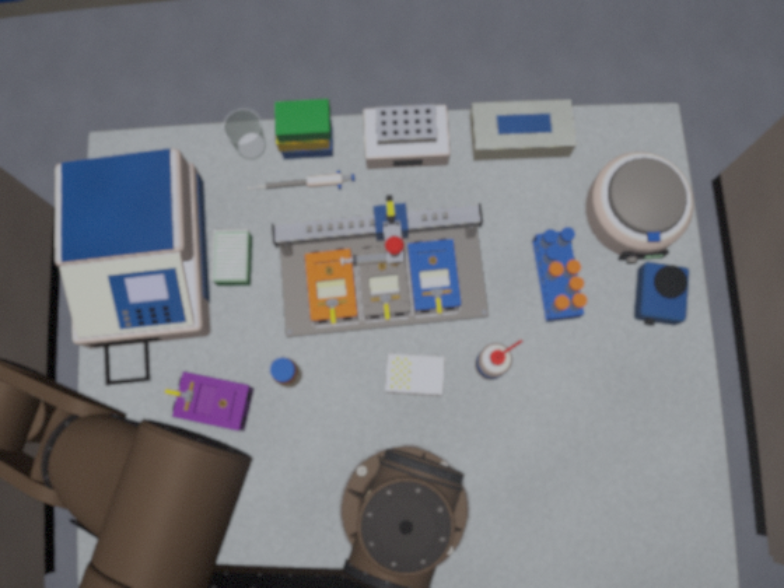

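The scene view shows orange at the stand's left (+y) place, grey in the middle and blue on the right. The carriage is parked near the grey/blue gap, with the red knob at top-view pixel (394,245) and the yellow handle stripe at (390,208). Next I'll measure these.

```bash
cat > m.py <<'E'
from h import *
def blobs(f,mask,zlo,zhi,C,minA=8):
    m=(mask&(C[...,2]>zlo)&(C[...,2]<zhi)).astype(np.uint8)
    n,l,s,c=cv2.connectedComponentsWithStats(m)
    for i in range(1,n):
        if s[i,4]>=minA: yield s[i,4],c[i],np.median(C[l==i],0),l==i
if __name__=='__main__':
  for n in ('scene','top'):
    f=load(n);C=cloud(f);hsv=cv2.cvtColor(f['frame'],cv2.COLOR_RGB2HSV);H,S,V=[hsv[...,i] for i in range(3)]
    reg=(C[...,0]>300)&(C[...,0]<850)&(abs(C[...,1])<450)
    print(n)
    for nm,mk,zl,zh in (('yellow',(H>24)&(H<34)&(S>140)&(V>90),80,260),('red',((H<5)|(H>174))&(S>150)&(V>80),150,300),('orange',(H>8)&(H<18)&(S>170)&(V>100),60,110),('blue',(H>100)&(H<118)&(S>140),60,110)):
        for a,c,p,_ in blobs(f,reg&mk,zl,zh,C): print(nm,a,c.round(1),p.round(1))
    m=reg&(C[...,2]>132)&(C[...,2]<150)&(S<60); P=C[m]
    r=cv2.minAreaRect(P[:,:2].astype(np.float32));print('rail',m.sum(),r,np.median(P,0))
    m=reg&(C[...,2]>7)&(C[...,2]<25); P=C[m]; print('base',m.sum(),cv2.minAreaRect(P[:,:2].astype(np.float32)))
    x=(190,140,380,260) if n=='top' else (170,180,350,340)
    cr=f['frame'][x[1]:x[3],x[0]:x[2],::-1]; k=min(800/cr.shape[1],600/cr.shape[0]); cv2.imwrite(f'pics/{n}_c.png',cv2.resize(cr,None,fx=k*.99,fy=k*.99,interpolation=cv2.INTER_CUBIC))
E
python3 m.py
```

```text
scene
yellow 25 [259.8 200.5] [435.  -94.8 117.2]
yellow 29 [281.3 224. ] [428.2  19.  118.6]
yellow 45 [223.7 231.4] [ 6.221e+02 -3.000e-01  2.291e+02]
yellow 30 [304.2 250.3] [424.1 135.2 118.3]
yellow 13 [207.4 357.3] [843.  252.9  99.2]
red 35 [266.6 151.5] [ 321.  -221.1  161.2]
red 125 [247.2 213.1] [ 5.413e+02 -5.000e-01  2.558e+02]
orange 10 [212.1 139.7] [ 429.2 -415.9  108.5]
orange 9 [203.7 144.4] [ 465.4 -412.6  109.5]
orange 13 [193.1 151.7] [ 514.8 -405.1  108.7]
orange 9 [204.4 149.1] [ 473.3 -392.   107.7]
orange 13 [201.8 156.2] [ 497.5 -368.5  107.7]
orange 1093 [282.8 270.8] [518.7 148.6  86.5]
blue 25 [176.8 163.8] [ 585.8 -392.7  106.6]
blue 31 [192.3 165.4] [ 540.6 -351.1  106.6]
blue 13 [181.8 171.5] [ 588.6 -350.3  107.1]
blue 361 [231.3 213.9] [ 541.7 -124.2   85.6]
blue 21 [115.3 210.4] [ 847.9 -356.    74.3]
blue 154 [260.  215.1] [452.3 -61.6  85.9]
blue 8 [125. 227.] [ 848.6 -276.5   77.7]
blue 9 [356.  267.7] [324.8 270.3 107.6]
rail 1490 ((581.26220703125, 71.42422485351562), (687.492919921875, 418.77581787109375), 76.41616821289062) [622.11330759  90.4
[... 283 characters left out ...]
llow 15 [313.1 218.2] [429.7 -95.7 120.2]
yellow 22 [275.9 222.3] [424.7  17.4 120.2]
yellow 29 [237.2 225.1] [422.2 135.3 121.5]
red 100 [281.3 174.8] [534.3  -5.1 259.4]
red 23 [355.7 254.4] [ 310.8 -211.7  154.7]
orange 785 [235.2 201.5] [518.7 146.9  87.9]
orange 10 [396.2 192.4] [ 501.  -357.2  108.3]
orange 10 [412.7 215.2] [ 426.6 -404.3  108.8]
blue 13 [395.1 169.5] [ 574.3 -363.2  107.2]
blue 870 [309.2 192.7] [533.1 -86.2  87.9]
rail 1691 ((587.5968017578125, 96.90997314453125), (752.996826171875, 431.9477233886719), 77.7536849975586) [615.73783829  76.02509804 140.55440459]
base 6539 ((574.737060546875, -0.023895263671875), (898.2718505859375, 548.448974609375), 89.86845397949219)
```

View pics/top_c.png

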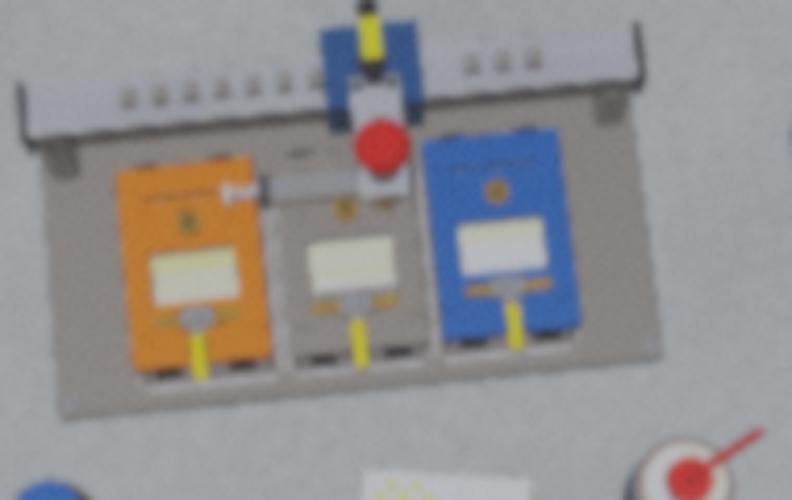

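View pics/scene_c.png

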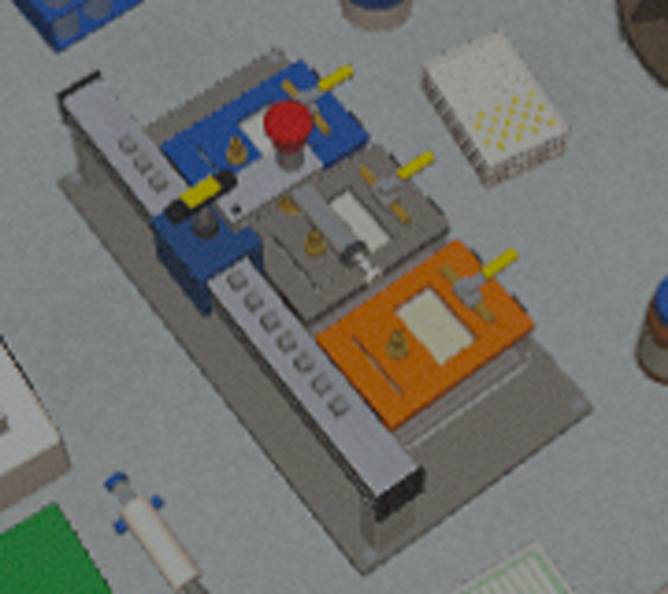

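```bash
python3 - <<'E'
from h import *
t=load('top');s=load('scene')
T=lambda u,v:(190+(u+.5)/4.168-.5,140+(v+.5)/4.168-.5)
S=lambda u,v:(170+(u+.5)/3.7125-.5,180+(v+.5)/3.7125-.5)
def tri(a,b):
    c1,d1=ray(t,*T(*a));c2,d2=ray(s,*S(*b))
    A=np.zeros((3,3));y=np.zeros(3)
    for c,d in((c1,d1),(c2,d2)):
        d=d/np.linalg.norm(d);M=np.eye(3)-np.outer(d,d);A+=M;y+=M@c
    return np.linalg.solve(A,y).round(1)
for n,a,b,z in (('vO',(190,220),(399,337),115),('vB',(497,191),(236,144),115),('handle',(371,38),(203,193),230),('base robot-left',(62,418),(588,408),12),('base robot-right',(662,358),(278,52),12),('tipO',(202,378),(514,254),119),('tipG',(362,366),(432,156),119),('tipB',(516,346),(350,70),119),('disc',(229,191),(372,270),162),('barrelmouth',(264,190),(352,248),162),('knob',(382,147),(290,120),258),('rail L robot',(30,146),(376,508),140),('rail R robot',(643,87),(100,72),140)):
    print(n,tri(a,b),onz(t,*T(*a),z).round(1),onz(s,*S(*b),z).round(1))
E
```

```text
vO [528.6 139.3 103.8] [526.1 138.  115. ] [531.7 144.  115. ]
vB [540.  -90.9 104.4] [536.3 -89.3 115. ] [543.8 -86.2 115. ]
handle [621.6  -1.1 227.3] [621.5  -1.8 230. ] [621.6   1.2 230. ]
base robot-left [402.  250.5   5.4] [400.  250.8  12. ] [405.4 251.1  12. ]
base robot-right [ 423.7 -215.2    2.9] [ 422.8 -214.8   12. ] [ 426.3 -208.9   12. ]
tipO [407.8 133.5 112.9] [406.9 132.9 119. ] [410.  136.1 119. ]
tipG [410.2  17.1 114.2] [409.7  16.6 119. ] [411.7  19.8 119. ]
tipB [419.2 -95.8 114.7] [418.6 -95.8 119. ] [420.7 -93.2 119. ]
disc [532.2 104.8 170.5] [534.4 105.4 162. ] [529.6 101.1 162. ]
barrelmouth [532.9  79.2 168.1] [533.8  80.3 162. ] [531.7  75.5 162. ]
knob [536.   -5.4 252.3] [534.4  -5.4 258. ] [537.8  -2.2 258. ]
rail L robot [611.4 252.5  71.4] [582.1 251.8 140. ] [635.6 262.9 140. ]
rail R robot [ 607.3 -203.   133.3] [ 603.3 -200.3  140. ] [ 610.4 -200.9  140. ]
```

```bash
python3 - <<'E'
from h import *
C=cloud(load('top')); 
for x0 in range(200,800,50):
  print(x0,[int(np.nanmax(np.r_[0,C[...,2][(C[...,0]>x0)&(C[...,0]<x0+50)&(C[...,1]>y0)&(C[...,1]<y0+50)]])) for y0 in range(-250,650,50)])
E
```

```text
200 [14, 14, 12, 45, 12, 14, 11, 11, 12, 11, 12, 90, 737, 755, 752, 724, 693, 11]
250 [153, 140, 40, 57, 54, 58, 10, 11, 11, 121, 121, 84, 105, 95, 113, 701, 689, 636]
300 [179, 153, 47, 55, 59, 54, 14, 12, 14, 125, 128, 16, 78, 87, 84, 13, 66, 70]
350 [10, 16, 14, 12, 12, 10, 14, 13, 13, 23, 11, 14, 12, 14, 14, 79, 103, 111]
400 [22, 26, 123, 126, 98, 128, 98, 126, 111, 24, 20, 11, 10, 138, 144, 151, 152, 149]
450 [21, 25, 112, 126, 107, 122, 100, 123, 108, 23, 19, 13, 11, 162, 178, 188, 183, 181]
500 [19, 23, 95, 119, 267, 264, 183, 173, 98, 23, 23, 74, 73, 192, 203, 202, 204, 201]
550 [21, 24, 98, 97, 259, 260, 149, 145, 148, 149, 147, 73, 73, 208, 219, 216, 221, 218]
600 [147, 149, 158, 161, 237, 235, 163, 160, 160, 151, 148, 74, 73, 208, 217, 218, 219, 217]
650 [140, 140, 9, 11, 227, 225, 11, 11, 14, 10, 12, 54, 59, 208, 218, 219, 220, 222]
700 [10, 12, 15, 11, 14, 15, 14, 14, 12, 11, 12, 16, 12, 212, 218, 218, 216, 219]
750 [12, 12, 79, 83, 81, 82, 26, 40, 37, 31, 33, 24, 12, 198, 217, 217, 217, 217]
```

>>> arm_command --commands '[0, 0, 0, -0.06, 0, 0, 0, 0, 0, 0, -0.1, 0, 0, 0]' --newtons 20

```text
t: 0.35
eef_pos: [209.3, 615.5, 333.1]
tool_rot: [180.0, 0.0, 161.2]
wrist_force: [-0.6, 0.8, -0.2]
width: 51.4
grasp_force: 0.0
```

>>> arm_command --commands '[0, -0.448, -0.3255, 0.03, 0, 0, -21.6, 0, -0.448, -0.3255, 0.03, 0, 0, -21.6, 0, -0.448, -0.3255, 0.03, 0, 0, -21.6, 0, -0.448, -0.3255, 0.03, 0, 0, -21.6, 0, -0.448, -0.3255, 0.03, 0, 0, -21.6, 0, -0.448, -0.3255, 0.03, 0, 0, -21.6, 0, -0.448, -0.3255, 0.03, 0, 0, -21.6, 0, -0.448, -0.3255, 0.03, 0, 0, -21.6, 0, -0.448, -0.3255, 0.03, 0, 0, -21.6, 0, -0.448, -0.3255, 0.03, 0, 0, -21.6, 0, -0.448, -0.3255, 0.03, 0, 0, -21.6, 0, -0.448, -0.3255, 0.03, 0, 0, -21.6]'

```text
t: 1.85
eef_pos: [527.9, 164.0, 301.3]
tool_rot: [180.0, -0.0, -177.1]
wrist_force: [-0.7, 0.2, 0.1]
width: 0.0
grasp_force: 0.0
```

>>> arm_command --commands '[0, 0, 0, 0.06, 0, 0, 0, 0, 0, 0, 0.11, 0, 0, 0, 0, 0, 0, 0.143, 0, 0, 0, 0, 0, 0, 0.143, 0, 0, 0]'

```text
t: 2.35
eef_pos: [526.6, 163.7, 156.6]
tool_rot: [-180.0, -0.2, -177.1]
wrist_force: [-0.5, 0.5, 1.3]
width: -0.1
grasp_force: 0.0
```

```bash
python3 - <<'E'
from h import *
ims=[]
for n in ('scene','top'):
    f=grab(n)
    x=(200,200,320,290) if n=='scene' else (200,140,320,230)
    ims.append(cv2.resize(f['frame'][x[1]:x[3],x[0]:x[2],::-1],(400*2,300*2),interpolation=cv2.INTER_CUBIC)[:, :])
cv2.imwrite('pics/push.png',cv2.resize(np.hstack(ims),(800,300)))
E
```

```text
(no output)
```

View pics/push.png

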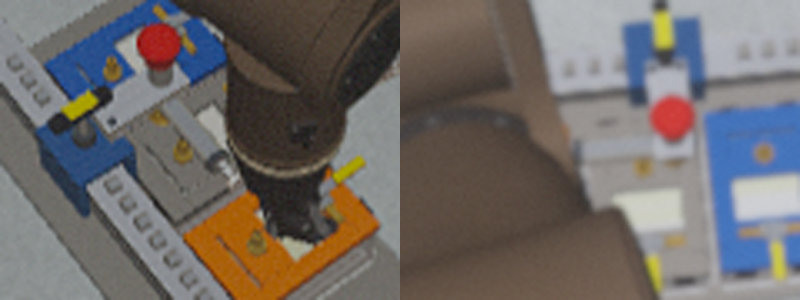

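>>> arm_command --commands '[0, 0, -0.025, 0, 0, 0, 0, 0, 0, -0.032, 0, 0, 0, 0, 0, 0, -0.037, 0, 0, 0, 0, 0, 0, -0.042, 0, 0, 0, 0, 0, 0, -0.046, 0, 0, 0, 0, 0, 0, -0.05, 0, 0, 0, 0, 0, 0, -0.05, 0, 0, 0, 0]'

```text
t: 3.32
eef_pos: [531.0, 112.8, 158.2]
tool_rot: [-180.0, -0.0, -177.2]
wrist_force: [-0.1, -0.3, 0.7]
width: 0.0
grasp_force: 0.0
```

>>> arm_command --commands '[0, 0, -0.001, 0, 0, 0, 0, 0, 0, -0.002, 0, 0, 0, 0, 0, 0, -0.003, 0, 0, 0, 0, 0, 0, -0.003, 0, 0, 0, 0]'

```text
t: 3.82
eef_pos: [531.2, 110.0, 158.3]
tool_rot: [-180.0, -0.0, -177.2]
wrist_force: [-0.3, -0.3, -0.1]
width: 0.2
grasp_force: 0.1
```

>>> arm_command --commands '[0, 0, -0.001, 0, 0, 0, 0, 0, 0, -0.002, 0, 0, 0, 0, 0, 0, -0.002, 0, 0, 0, 0]'

```text
t: 4.2
eef_pos: [531.3, 108.0, 158.3]
tool_rot: [-180.0, -0.0, -177.2]
wrist_force: [-0.3, 0.3, -0.0]
width: -0.4
grasp_force: 0.1
```

>>> arm_command --commands '[0, 0, -0.001, 0, 0, 0, 0, 0, 0, -0.002, 0, 0, 0, 0, 0, 0, -0.002, 0, 0, 0, 0]'

```text
t: 4.58
eef_pos: [531.4, 106.0, 158.3]
tool_rot: [-180.0, -0.0, -177.2]
wrist_force: [-0.1, -0.7, 0.1]
width: -0.0
grasp_force: 0.1
```

>>> arm_command --commands '[0, 0, -0.001, 0, 0, 0, 0, 0, 0, -0.002, 0, 0, 0, 0, 0, 0, -0.002, 0, 0, 0, 0]'

```text
t: 4.95
eef_pos: [531.5, 104.0, 158.3]
tool_rot: [-180.0, -0.0, -177.2]
wrist_force: [-0.2, 0.5, -0.1]
width: 0.0
grasp_force: 0.1
```

```bash
python3 - <<'E'
from h import *
ims=[]
for n in ('scene','top'):
    f=grab(n)
    x=(200,200,280,260) if n=='scene' else (220,140,300,200)
    ims.append(cv2.resize(f['frame'][x[1]:x[3],x[0]:x[2],::-1],(400,300),interpolation=cv2.INTER_CUBIC))
    C=cloud(f);hsv=cv2.cvtColor(f['frame'],cv2.COLOR_RGB2HSV);H,S,V=[hsv[...,i] for i in range(3)]
    m=(H>24)&(H<34)&(S>140)&(C[...,2]>210)&(C[...,2]<245)&(C[...,0]>300); print(n,m.sum(),np.median(C[m],0))
cv2.imwrite('pics/push2.png',np.hstack(ims))
E
```

```text
scene 44 [ 6.23190355e+02 -9.19053572e-02  2.29873211e+02]
top 35 [ 6.21476325e+02 -5.60544479e-01  2.31984716e+02]
```

View pics/push2.png

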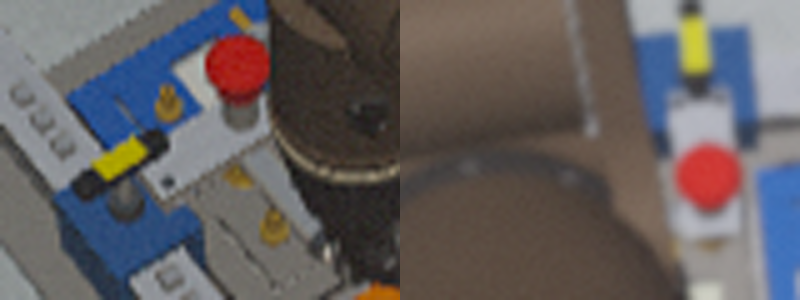

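>>> arm_command --commands '[0, 0, -0.001, 0, 0, 0, 0, 0, 0, -0.002, 0, 0, 0, 0, 0, 0, -0.003, 0, 0, 0, 0]'

```text
t: 5.42
eef_pos: [531.6, 101.0, 158.3]
tool_rot: [180.0, 0.0, -177.2]
wrist_force: [0.4, 1.5, 0.0]
width: -0.3
grasp_force: 0.6
```

>>> arm_command --commands '[0, 0, -0.001, 0, 0, 0, 0, 0, 0, -0.002, 0, 0, 0, 0, 0, 0, -0.003, 0, 0, 0, 0]'

```text
t: 5.8
eef_pos: [531.8, 98.0, 158.3]
tool_rot: [-180.0, 0.0, -177.2]
wrist_force: [-0.6, 1.5, 0.6]
width: 0.1
grasp_force: 0.7
```

>>> arm_command --commands '[0, 0, -0.001, 0, 0, 0, 0, 0, 0, -0.002, 0, 0, 0, 0, 0, 0, -0.003, 0, 0, 0, 0]'

```text
t: 6.18
eef_pos: [531.9, 95.0, 158.3]
tool_rot: [-180.0, -0.0, -177.2]
wrist_force: [0.1, 1.7, 0.0]
width: 0.3
grasp_force: 0.7
```

```bash
cat > look.py <<'E'
import sys
from h import *
ims=[]
for n in ('scene','top'):
    f=grab(n)
    x=(200,200,280,260) if n=='scene' else (220,140,300,200)
    ims.append(cv2.resize(f['frame'][x[1]:x[3],x[0]:x[2],::-1],(400,300),interpolation=cv2.INTER_CUBIC))
    C=cloud(f);hsv=cv2.cvtColor(f['frame'],cv2.COLOR_RGB2HSV);H,S,V=[hsv[...,i] for i in range(3)]
    m=(H>24)&(H<34)&(S>140)&(C[...,2]>210)&(C[...,2]<260)&(C[...,0]>500); print(n,m.sum(),np.median(C[m],0).round(1))
cv2.imwrite('pics/%s.png'%sys.argv[1],np.hstack(ims))
E
python3 look.py push3
```

```text
scene 47 [624.1  -9.  228.7]
top 36 [620.9  -9.4 230.8]
```

>>> arm_command --commands '[0, 0, 0.03, 0, 0, 0, 0, 0, 0, 0.03, -0.05, 0, 0, 0, 0.3, 0, 0.03, -0.11, 0, 0, 0, 0.6, 0, 0.03, -0.145, 0, 0, 0, 0.6, -0.03, -0.01, -0.145, 0, 0, 0, 0.6, -0.06, -0.06, -0.145, 0, 0, 0, 0.6, -0.085, -0.109, -0.145, 0, 0, 0, 0.6, -0.085, -0.109, -0.145, 0, 0, 0, 0.6, -0.085, -0.109, -0.145, 0, 0, 0]'

```text
t: 7.4
eef_pos: [621.8, -9.6, 302.9]
tool_rot: [180.0, -0.1, -177.2]
wrist_force: [-0.8, 0.6, 0.1]
width: 51.4
grasp_force: 0.0
```

>>> arm_command --commands '[0.6, 0, 0, 0.05, 0, 0, 0, 0.6, 0, 0, 0.085, 0, 0, 0, 0.6, 0, 0, 0.099, 0, 0, 0, 0.6, 0, 0, 0.099, 0, 0, 0, 0, 0, 0, 0.099, 0, 0, 0, 0, 0, 0, 0.099, 0, 0, 0, 0, 0, 0, 0.099, 0, 0, 0, 0, 0, 0, 0.099, 0, 0, 0, 0, 0, 0, 0.099, 0, 0, 0]' --newtons 40

```text
t: 8.52
eef_pos: [623.0, -9.7, 205.7]
tool_rot: [-180.0, 0.1, -177.2]
wrist_force: [-1.0, 0.6, 6.1]
width: 13.3
grasp_force: 41.1
```

>>> arm_command --commands '[0, 0, 0, -0.006, 0, 0, 0, 0, 0, 0, -0.012, 0, 0, 0, 0, 0, 0, -0.017, 0, 0, 0, 0, 0, 0, -0.017, 0, 0, 0, 0, 0, 0, -0.017, 0, 0, 0]'

```text
t: 9.15
eef_pos: [622.7, -9.6, 221.5]
tool_rot: [-180.0, 0.1, -177.2]
wrist_force: [6.5, 0.5, -6.3]
width: 13.3
grasp_force: 39.4
```

>>> arm_command --commands '[0, -0.001, 0, -0.001, 0, 0, 0, 0, -0.001, 0, -0.001, 0, 0, 0]'

```text
t: 9.4
eef_pos: [622.9, -9.6, 222.1]
tool_rot: [-180.0, -0.0, -177.2]
wrist_force: [1.6, -0.4, -5.9]
width: 13.1
grasp_force: 39.4
```

>>> arm_command --commands '[0, 0, 0.008, 0, 0, 0, 0, 0, 0, 0.025, 0, 0, 0, 0, 0, 0, 0.043, 0, 0, 0, 0, 0, 0, 0.061, 0, 0, 0, 0, 0, 0, 0.079, 0, 0, 0, 0, 0, 0, 0.097, 0, 0, 0, 0, 0, 0, 0.115, 0, 0, 0, 0, 0, 0, 0.133, 0, 0, 0, 0, 0, 0, 0.148, 0, 0, 0, 0, 0, 0, 0.154, 0, 0, 0, 0, 0, 0, 0.154, 0, 0, 0, 0]'

```text
t: 10.78
eef_pos: [615.2, 145.2, 222.1]
tool_rot: [180.0, -0.0, -177.2]
wrist_force: [-4.2, 1.4, -5.3]
width: 13.2
grasp_force: 39.9
```

>>> arm_command --commands '[0, 0, 0, 0.006, 0, 0, 0, 0, 0, 0, 0.012, 0, 0, 0, 0, 0, 0, 0.012, 0, 0, 0, 0.5, 0, 0, 0.012, 0, 0, 0, 0.5, 0, 0, 0.012, 0, 0, 0, 0.5, 0, 0, 0.012, 0, 0, 0, 0.5, 0, 0, 0.012, 0, 0, 0]'

```text
t: 11.65
eef_pos: [615.9, 144.3, 210.5]
tool_rot: [180.0, 0.0, -177.2]
wrist_force: [-0.3, 0.0, -0.4]
width: 42.7
grasp_force: 0.0
```

>>> arm_command --commands '[0.5, 0, 0, -0.05, 0, 0, 0, 0.5, 0, 0, -0.1, 0, 0, 0, 0, 0, 0, -0.12, 0, 0, 0, 0, 0.03, -0.06, -0.12, 0, 0, 0, 0, 0.06, -0.12, -0.12, 0, 0, 0, 0, 0.06, -0.17, -0.12, 0, 0, 0, 0, 0.06, -0.17, -0.12, 0, 0, 0]'

```text
t: 12.52
eef_pos: [563.8, -32.0, 330.7]
tool_rot: [-179.9, 0.0, -177.4]
wrist_force: [0.6, 0.8, 0.3]
width: 0.1
grasp_force: 0.0
```

```bash
python3 - <<'E'
from h import *
from m import blobs
ims=[]
for n in ('scene','top'):
    f=grab(n);C=cloud(f);hsv=cv2.cvtColor(f['frame'],cv2.COLOR_RGB2HSV);H,S,V=[hsv[...,i] for i in range(3)]
    for nm,mk in(('y',(H>24)&(H<34)&(S>140)),('r',((H<5)|(H>174))&(S>150)&(V>80))):
        for a,c,p,_ in blobs(f,mk&(C[...,0]>400)&(C[...,0]<700)&(abs(C[...,1]-120)<160),100,300,C): print(n,nm,a,c.round(1),p.round(1))
    c=proj(f,[530,150,180])[0].astype(int); print(c)
    ims.append(cv2.resize(f['frame'][c[1]-45:c[1]+45,c[0]-60:c[0]+60,::-1],(800,600),interpolation=cv2.INTER_CUBIC))
cv2.imwrite('pics/car.png',np.vstack([cv2.resize(i,(400,300)) for i in ims]))
E
```

```text
scene y 27 [281.7 224. ] [428.   19.6 118.4]
scene y 31 [304.1 250.4] [424.4 135.9 118.2]
scene y 56 [253.2 267.8] [615.2 143.8 228.7]
scene r 142 [277.6 248.4] [533.1 143.2 255.1]
[279 261]
top y 33 [228.5 153.6] [612.9 143.4 232.1]
top y 19 [236.7 224.4] [427.2 136.  117.8]
top r 104 [229.9 180. ] [527.3 139.7 257.9]
[229 186]
```

View pics/car.png

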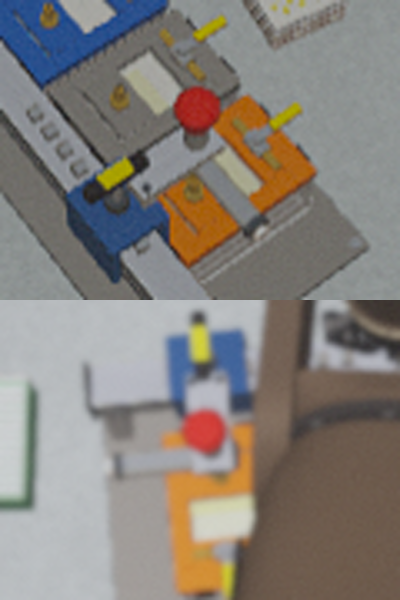

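>>> arm_command --commands '[0, 0.01, 0.05, 0, 0, 0, 0, 0, 0.02, 0.11, 0, 0, 0, 0, 0, 0.026, 0.173, 0, 0, 0, 0, 0, 0.026, 0.173, 0.03, 0, 0, 0, 0, 0.026, 0.173, 0.055, 0, 0, 0, 0, 0.026, 0.173, 0.055, 0, 0, 0]'

```text
t: 13.38
eef_pos: [528.3, 144.3, 273.9]
tool_rot: [-180.0, -0.2, -177.1]
wrist_force: [0.0, 1.3, 0.6]
width: -0.1
grasp_force: 0.0
```

>>> arm_command --commands '[0, -0.001, -0.005, 0, 0, 0, 0, 0, -0.001, -0.005, 0.008, 0, 0, 0, 0, -0.001, -0.005, 0.008, 0, 0, 0]'

```text
t: 13.75
eef_pos: [530.8, 137.8, 267.2]
tool_rot: [180.0, -0.0, -177.2]
wrist_force: [-0.1, -0.9, -0.2]
width: -0.2
grasp_force: 0.0
```

>>> arm_command --commands '[0, 0.001, 0.001, 0.009, 0, 0, 0, 0, 0.001, 0.001, 0.015, 0, 0, 0, 0, 0.001, 0.001, 0.02, 0, 0, 0, 0, 0.001, 0.001, 0.025, 0, 0, 0, 0, 0.001, 0.001, 0.03, 0, 0, 0, 0, 0.001, 0.001, 0.034, 0, 0, 0, 0, 0.001, 0.001, 0.037, 0, 0, 0, 0, 0.001, 0.001, 0.037, 0, 0, 0, 0, 0.001, 0.001, 0.037, 0, 0, 0]'

```text
t: 14.88
eef_pos: [529.9, 139.0, 230.3]
tool_rot: [-180.0, 0.0, -177.2]
wrist_force: [1.2, -0.3, 5.4]
width: -0.1
grasp_force: 2.7
```

>>> arm_command --commands '[0, 0, 0, 0.001, 0, 0, 0, 0, 0, 0, 0.002, 0, 0, 0, 0, 0, 0, 0.003, 0, 0, 0, 0, 0, 0, 0.003, 0, 0, 0]'

```text
t: 15.38
eef_pos: [529.9, 139.0, 227.4]
tool_rot: [180.0, 0.0, -177.2]
wrist_force: [0.5, -0.6, 7.3]
width: -0.1
grasp_force: 3.5
```

>>> arm_command --commands '[0, 0, 0, 0.001, 0, 0, 0, 0, 0, 0, 0.002, 0, 0, 0, 0, 0, 0, 0.002, 0, 0, 0]'

```text
t: 15.75
eef_pos: [530.0, 139.1, 226.6]
tool_rot: [180.0, 0.1, -177.2]
wrist_force: [-6.7, -1.6, 26.8]
width: -0.1
grasp_force: 13.3
```

>>> arm_command --commands '[0, 0, 0, 0, 0, 0, 0, 0, 0, 0, 0, 0, 0, 0, 0, 0, 0, -0.006, 0, 0, 0, 0, 0, 0, -0.014, 0, 0, 0, 0, 0, 0, -0.024, 0, 0, 0, 0, 0, 0, -0.035, 0, 0, 0, 0, 0, 0, -0.055, 0, 0, 0, 0, 0, -0.05, -0.1, 0, 0, 0, 0, 0.02, -0.11, -0.11, 0, 0, 0, 0, 0.05, -0.17, -0.11, 0, 0, 0, 0, 0.05, -0.17, -0.11, 0, 0, 0]'

```text
t: 17.12
eef_pos: [486.4, -35.9, 335.8]
tool_rot: [-180.0, -0.0, -177.4]
wrist_force: [0.8, 0.7, -0.3]
width: 0.1
grasp_force: 0.0
```

```bash
python3 - <<'E'
from h import *
ims=[]
for n in ('scene','top'):
    f=grab(n)
    a,b=proj(f,[[525,228,162],[523,265,162]]); print(n,a,b)
    c=((a+b)/2).astype(int)
    ims.append(cv2.resize(f['frame'][c[1]-18:c[1]+18,c[0]-24:c[0]+24,::-1],(400,300),interpolation=cv2.INTER_NEAREST))
cv2.imwrite('pics/rod.png',np.hstack(ims))
E
```

```text
scene [295.96510922 283.9344124 ] [304.0927564  293.38853544]
top [203.84607947 190.60238725] [191.59312609 191.89606934]
```

View pics/rod.png

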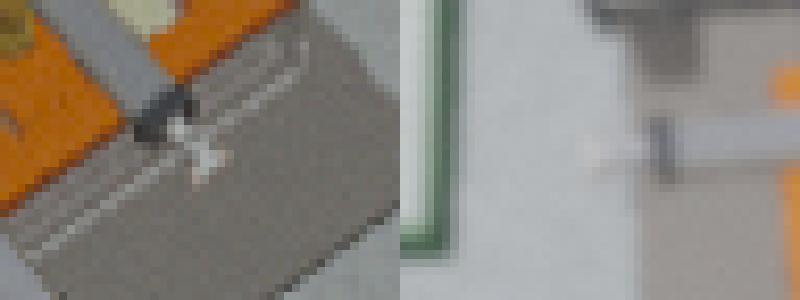

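```bash
python3 - <<'E'
from h import *
car=cv2.imread('pics/car.png')[...,::-1]
for n in ('scene','top'):
    f=load(n);F=f['frame'].astype(float)
    old=cv2.resize(car[:300] if n=='scene' else car[300:],(120,90),interpolation=cv2.INTER_AREA).astype(float)
    c=proj(f,[530,150,180])[0].astype(int)
    O=F.copy();O[c[1]-45:c[1]+45,c[0]-60:c[0]+60]=old
    print(n,'y_off rgb now | rgb home (stand y from axis)')
    for d in range(80,130,2):
        X=[529.6-.049*d,139.3+.9988*d,162]
        u,v=proj(f,X)[0]
        g=lambda I:[int(cv2.getRectSubPix(I[...,k].astype(np.float32),(1,1),(float(u),float(v)))[0,0]) for k in range(3)]
        print(d,np.round([u,v],1),g(F),g(O))
f=load('scene')['frame']; print('R-G scene:'); print((f[276:296,286:310,0].astype(int)-f[276:296,286:310,1]))
print(f[276:296,286:310].sum(2)//3)
f=load('top')['frame']; print('R-G top'); print((f[184:198,190:212,0].astype(int)-f[184:198,190:212,1])); print(f[184:198,190:212].sum(2)//3)
E
```

```text
scene y_off rgb now | rgb home (stand y from axis)
80 [294.  281.7] [82, 85, 88] [81, 84, 89]
82 [294.4 282.3] [67, 70, 74] [66, 71, 76]
84 [294.9 282.8] [64, 65, 68] [60, 66, 69]
86 [295.3 283.3] [70, 71, 72] [69, 73, 73]
88 [295.7 283.8] [95, 96, 96] [99, 98, 95]
90 [296.2 284.3] [128, 130, 129] [136, 134, 130]
92 [296.6 284.8] [153, 155, 154] [158, 159, 156]
94 [297.  285.3] [163, 165, 164] [155, 156, 154]
96 [297.5 285.8] [143, 145, 142] [134, 131, 125]
98 [297.9 286.3] [133, 134, 132] [127, 121, 116]
100 [298.3 286.8] [141, 143, 142] [132, 128, 125]
102 [298.8 287.3] [143, 146, 145] [130, 128, 125]
104 [299.2 287.9] [144, 147, 146] [121, 119, 114]
106 [299.6 288.4] [155, 156, 155] [113, 109, 105]
108 [300.1 288.9] [166, 169, 167] [111, 107, 103]
110 [300.5 289.4] [157, 159, 156] [111, 108, 103]
112 [300.9 289.9] [134, 131, 127] [111, 108, 101]
114 [301.4 290.4] [119, 111, 105] [112, 109, 102]
116 [301.8 290.9] [109, 103, 95] [112, 110, 104]
118 [302.2 291.4] [109, 104, 98] [113, 110, 104]
120 [302.7 292. ] [109, 106, 101] [112, 109, 102]
122 [303.1 292.5] [110, 108, 102] [111, 1
[... 6558 characters left out ...]
9 174 158 131 115 126 145 158
  159 161 160 159]
 [182 182 182 182 185 188 189 183 178 174 172 167 154 132 113 124 144 154
  158 157 156 158]
 [183 183 182 183 184 186 184 175 170 168 161 154 139 123 110 116 137 147
  150 148 148 147]
 [182 183 183 183 181 182 175 169 167 167 159 148 139 125 108 111 126 137
  138 139 138 139]
 [183 183 181 181 181 178 174 172 173 172 163 152 144 132 119 114 126 136
  137 139 139 142]
 [182 181 181 181 182 180 178 178 178 176 164 153 147 140 133 133 140 143
  145 145 146 146]
 [182 184 182 184 183 182 180 179 179 176 166 154 149 146 144 146 146 149
  149 149 149 147]
 [182 182 184 184 184 182 181 180 180 176 167 154 149 149 149 149 148 150
  148 150 149 150]]
```

No red shows on the rod. Its end moved only about 16 mm from home, and the ring appears at 18 mm, so the ring is hidden and I need to open the orange tap.

>>> arm_command --commands '[0, 0.059, 0, 0, 0, 0, 0, 0, 0.059, 0.06, 0, 0, 0, 0, 0, 0.059, 0.12, 0.05, 0, 0, 0, 0, 0.059, 0.141, 0.1, 0, 0, 0, 0, 0.059, 0.141, 0.15, 0, 0, 0, 0, 0.059, 0.141, 0.19, 0, 0, 0, 0, 0.059, 0.141, 0.19, 0, 0, 0, 0, 0.059, 0.141, 0.19, 0, 0, 0]'

```text
t: 18.23
eef_pos: [423.1, 105.4, 146.4]
tool_rot: [180.0, 0.0, -177.1]
wrist_force: [0.3, -0.5, 0.4]
width: 0.2
grasp_force: 0.0
```

>>> arm_command --commands '[0, 0.003, 0, 0.02, 0, 0, 0, 0, 0.003, 0, 0.039, 0, 0, 0, 0, 0.003, 0, 0.039, 0, 0, 0, 0, 0.003, 0.0115, 0.039, 0, 0, 0, 0, 0.005, 0.0155, 0.039, 0, 0, 0, 0, 0.007, 0.019, 0.039, 0, 0, 0, 0, 0.008, 0.024, 0.039, 0, 0, 0, 0, 0.009, 0.0285, 0.039, 0, 0, 0, 0, 0.009, 0.034, 0.039, 0, 0, 0, 0, 0.008, 0.039, 0.039, 0, 0, 0, 0, 0.006, 0.0445, 0.039, 0, 0, 0, 0, 0.003, 0.05, 0.039, 0, 0, 0, 0, -0.001, 0.0545, 0.039, 0, 0, 0, 0, -0.0055, 0.059, 0.039, 0, 0, 0, 0, -0.0055, 0.059, 0.039, 0, 0, 0]'

```text
t: 20.1
eef_pos: [425.4, 164.3, 106.3]
tool_rot: [180.0, 0.0, -177.2]
wrist_force: [0.2, -0.3, -0.7]
width: -0.0
grasp_force: 0.0
```

>>> arm_command --commands '[0, -0.004, 0.003, 0, 0, 0, 0, 0, -0.009, 0.006, 0, 0, 0, 0, 0, -0.009, 0.006, 0, 0, 0, 0]'

```text
t: 20.48
eef_pos: [434.2, 170.6, 106.3]
tool_rot: [180.0, 0.0, -177.2]
wrist_force: [-0.0, -0.6, -0.5]
width: -0.1
grasp_force: 0.0
```

>>> arm_command --commands '[0, -0.001, 0, 0, 0, 0, 0, 0, -0.002, 0, 0, 0, 0, 0, 0, -0.002, 0, 0, 0, 0, 0]'

```text
t: 20.85
eef_pos: [435.6, 170.4, 106.3]
tool_rot: [180.0, -0.0, -177.2]
wrist_force: [-0.5, 0.4, -0.9]
width: -0.0
grasp_force: 0.3
```

>>> arm_command --commands '[0, -0.001, 0, 0, 0, 0, 0, 0, -0.0015, 0, 0, 0, 0, 0, 0, -0.0015, 0, 0, 0, 0, 0]'

```text
t: 21.22
eef_pos: [437.2, 170.5, 106.3]
tool_rot: [180.0, 0.0, -177.2]
wrist_force: [0.3, 0.2, 0.5]
width: -0.3
grasp_force: 0.3
```

```bash
cat > tap.py <<'E'
import sys
from h import *
from m import blobs
ims=[]
for n in ('scene','top'):
    f=grab(n);C=cloud(f);hsv=cv2.cvtColor(f['frame'],cv2.COLOR_RGB2HSV);H,S,V=[hsv[...,i] for i in range(3)]
    for a,c,p,m in blobs(f,(H>22)&(H<34)&(S>140)&(C[...,0]>380)&(C[...,0]<700)&(abs(C[...,1]-100)<230),95,300,C):
        v,u=np.nonzero(m);P=np.array([onz(f,x,y,119)[:2] for x,y in zip(u,v)]);w=np.linalg.svd(P-P.mean(0))[2][0]
        print(n,a,c.round(1),p.round(1),P.mean(0).round(1),'dir',np.degrees(np.arctan2(w[1],w[0])).round(1)%180)
    c=proj(f,[470,170,115])[0].astype(int)
    ims.append(cv2.resize(f['frame'][c[1]-45:c[1]+45,c[0]-60:c[0]+60,::-1],(400,300),interpolation=cv2.INTER_CUBIC))
cv2.imwrite('pics/%s.png'%sys.argv[1],np.hstack(ims))
E
python3 tap.py tap1
```

```text
scene 26 [260.  200.5] [435.3 -94.4 117.9] [435.7 -93.8] dir 3.0
scene 31 [281.5 224.2] [428.1  20.1 119.2] [429.   19.6] dir 3.8
scene 41 [303.  263.5] [454.5 169.8 116.4] [454.7 170.4] dir 99.6
scene 57 [253.3 267.9] [615.1 144.7 228.3] [587.7  98.4] dir 3.5
top 32 [228.6 153.6] [614.  143.4 230.7] [650.9 154.5] dir 5.800000000000011
top 13 [313.3 218.8] [428.9 -96.  120.6] [430.5 -96.2] dir 1.1999999999999886
top 22 [275.9 222.3] [425.2  17.4 120. ] [425.7  17.7] dir 4.0
```

>>> arm_command --commands '[0, -0.001, 0, 0, 0, 0, 0, 0, -0.002, 0, 0, 0, 0, 0, 0, -0.002, 0, 0, 0, 0, 0]'

```text
t: 21.7
eef_pos: [439.0, 170.6, 106.3]
tool_rot: [-180.0, -0.0, -177.2]
wrist_force: [-2.2, 1.3, 0.7]
width: -0.2
grasp_force: 0.9
```

>>> arm_command --commands '[0, -0.001, 0, 0, 0, 0, 0, 0, -0.0015, 0, 0, 0, 0, 0, 0, -0.0015, 0, 0, 0, 0, 0]'

```text
t: 22.08
eef_pos: [439.4, 170.6, 106.1]
tool_rot: [-180.0, -0.1, -177.2]
wrist_force: [-9.0, 2.6, 4.2]
width: 0.1
grasp_force: 4.0
```

>>> arm_command --commands '[0, 0.01, 0, 0, 0, 0, 0, 0, 0.015, 0, -0.02, 0, 0, 0, 0, 0.015, 0, -0.08, 0, 0, 0, 0, 0.015, 0, -0.14, 0, 0, 0, 0, 0.015, -0.05, -0.2, 0, 0, 0, 0, 0.015, -0.1, -0.22, 0, 0, 0, 0, 0.015, -0.15, -0.22, 0, 0, 0, 0, 0.015, -0.2, -0.22, 0, 0, 0, 0, 0.015, -0.2, -0.22, 0, 0, 0]'

```text
t: 23.2
eef_pos: [435.3, -32.7, 326.4]
tool_rot: [-179.9, 0.0, -177.4]
wrist_force: [-0.3, -0.3, -0.1]
width: 0.1
grasp_force: 0.0
```

```bash
python3 tap.py tap2
```

```text
scene 26 [260.  200.5] [435.5 -94.9 116.9] [435.7 -93.8] dir 3.0
scene 28 [281.6 224.1] [428.5  18.6 118.4] [428.6  19.3] dir 3.4
scene 40 [302.6 263.8] [456.1 170.1 118. ] [456.2 170.6] dir 96.6
scene 56 [253.2 267.8] [615.2 144.4 228.6] [587.7  98.3] dir 4.6
top 33 [228.6 153.5] [614.3 143.7 231.4] [651.2 154.4] dir 4.699999999999989
top 34 [225.6 216. ] [452.6 169.4 118.7] [452.9 169.5] dir 93.0
top 21 [313.3 218.6] [428.5 -95.7 120.4] [431.1 -96.3] dir 9.199999999999989
top 26 [275.9 222.7] [424.3  17.4 119.6] [424.2  17.6] dir 2.1999999999999886
```

View pics/tap2.png

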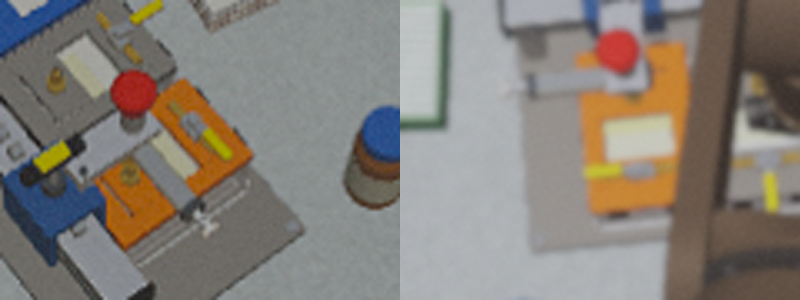

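The lever now lies along its pipe at 93°, which is the stand's y direction. The rod is still out, the carriage is locked over orange, and the other taps read as before.

```bash
python3 -c "
from rig import ctrl
print(ctrl.finish_job())"
```

```text
the job is handed in; nothing more can be done
None
```

The orange box failed the check: the rod came out only about 16 mm and the red ring stayed hidden, so I opened its vent tap fully, left the carriage locked over it and the rod at its reading, and handed the job in at about 23 s.

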